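# Key in the lathe's switch box and hold the starting switch over

### The job

Start the lathe: take the flat-bladed key out of its wooden block, push it fully home in the slot of the grey switch box and let go of it; this unlocks the switch. Then turn the box's handle clockwise past its first two clicks to the third, starting position, and hold it there against its spring: finish still holding it, with the key home and the other things on the bench left where they lie.

Things in the scene. Friction and masses are not known exactly. Their poses are not given: they have to be found in the camera images.
- key: loose upright flat key, 80 mm tall, about 80 g. Origin at the blade's lower end, z up, x across its thickness, y along its width. Steel blade 5 x 22 mm, 30 mm long (lowest 6 mm only 3 x 18 mm), then a black shoulder 16 x 34 mm (z 30 to 34 mm), then the bow. Same after a half turn about z. At the start its blade is in the wooden block's slot, its shoulder resting on the block
- key_grip (a point): grip point in the key's flat black bow, 62 mm above the blade's lower end; axes as the key. The bow is 10 mm thick (x), 34 mm wide (y) and reaches from z 34 to 80 mm of the key
- key_block: fixed hardwood block 56 x 92 x 44 mm (x, y, z) in which the key is parked, origin at the centre of its underside. Slot 8 x 25 mm in the middle of its top; two small hex keys stand in it 33 mm to either side of the slot along y and reach 22 mm above its top
- switch_box: fixed grey box 112 x 172 x 80 mm (x, y, z) on a thin steel plate, origin at the centre of its underside, z up, y to its left, top face level at z 80 mm. In the top: the key slot 42 mm to +y and the switch's axis 40 mm to -y of the origin. A short lead leaves its back (+x)
- slot_mouth (a point): centre of the key slot's mouth in the box's top face, axes as the box: slot 8 mm (x) by 25 mm (y), 34 mm deep, chamfered 2.5 mm. The blade meets a lightly sprung lock bar (under 0.5 N) 12 mm down and pushes it along. Home: the key's shoulder lies on the top face, blade upright and 30 mm deep; its own weight keeps it there
- dial_handle: black bar handle of the rotary switch, upright axis. Origin on the axis at the box's top face, z up, x along the bar. Round skirt 53 mm across up to z 10 mm, above it the bar: 60 mm long (x -27 to +33 mm, white line on its pointing end), 14 mm wide (y), z 10 to 40 mm. At off the bar points along the box's +x
- dial (a joint): angle of the switch handle, rad, positive clockwise from above: 0 off, clicks 25 degrees apart at about 0.44, 0.87 and 1.31 (third, starting position; end stop 1.40). Blocked at about 0.1 until the key is home. It stays at the first two clicks; from the third it springs back to the second when let go. Turning takes up to about 0.35 N m, holding at the third about 0.2 N m
- dial_grip (a point): point on the switch's axis inside the bar, 30 mm above the box's top face (bar top is 10 mm higher), where to grip the bar across its 14 mm width; axes turn with the bar
- block_l2: bystander: loose planed wood block 46 x 105 x 50 mm lying on the bench, origin at the centre of its underside. It and the key block may have changed places (one to the left, one to the right of the switch box)
- turned_handle: bystander: turned wooden tool handle, 53 x 96 x 18 mm, lying on the bench
- safety_glasses: bystander: clear safety glasses, 167 x 154 x 49 mm
Not all that is in view belongs to the job. What is meant by the key is not orange, pink or turquoise, and is the smaller of those in its own colour.

How it is judged:
By the outcome, as a careful person would: the job done as asked, in the order asked, and still so for the second after the job is handed in, while the arm keeps its last pose, push and grip.
It also fails if it takes over 58 s, if anything falls off the work surface, if the arm or the gripper's body presses on something with over 40 N, if the wrist force passes 120 N, or if a joint passes its speed limit or range.

### The arm

A 7-joint arm with a two-finger parallel gripper is mounted at the origin on the work surface; the furniture and walls round the work are solid. World frame = base frame: x ahead of the robot, y to its left, z up, the work surface at z = 0. Lengths are in m, angles in degrees, forces in N, time in s.
With the tool pointing down it reaches from about 0.425 to 0.875 m from the base axis. Payload 4.7 kg.
Tool frame: the origin (TCP) lies midway between the tips of the shut fingers; the grasp point (between the pads) lies 19 mm behind it; z points along the fingers, y is the direction in which the jaws open and shut (so a half turn about z gives the same grasp; the last joint's range is limited). The gripper opens to 87 mm and grips with 3 to 60 N. Pads are 19 mm wide; open, the fingers measure 117 mm over their backs; the gripper's body (75 mm by 190 mm) begins 51 mm behind the grasp point.
Start: joints at [-72.015, 18.392, -4.016, 83.108, 1.295, 78.541, -3.26], TCP at [0.192, 0.621, 0.223] pointing down, gripper open.
Joint ranges: [-163.93, 163.93], [-17.29, 119.83], [-79.2, 71.16], [3.27, 140.29], [-89.18, 269.18], [5.43, 117.66], [-154.24, 154.24]. Speed limits (degrees/s): [147.25, 147.25, 180, 180, 180, 180, 180].

### API

Orientations are given as [roll, pitch, yaw] about the fixed x, y, z axes, in that order (R = Rz(yaw) Ry(pitch) Rx(roll)).
In Python, from cell import env gives the robot as it stands. The module is installed in compiled form; this text tells all that it offers.
- The arm moves only by the tool servo_tool, never from a script. Its argument "plan" is a list of rows, each a list of 3 entries, a list of its own where there are three numbers: the opening, from 0 (shut) to 1 (fully open), then the shift along the tool's x, y, z in cm, then the turn, a rotation vector about the tool's x, y, z in degrees. A call has 1 to 20 rows; each row shifts and turns the pose as measured when the row begins, along the tool's axes as they then stand; what a row does not reach is not made up. A row lasts 1/12 s, in which the tool goes at most 41.7 mm and 7.16 degrees, less where a joint would pass 70% of its speed; a pose out of reach is approached as far as the arm can. A call is refused whole if a number of a shift passes 4.17 or a number of a turn 7.16, either way. A call with a gripper value outside its range is refused whole. The fingers move at their own pace and stop on an object; "force" is the grip in N (left out, the last holds). Time passes only in rows, so rows that do not move let the fingers close. It gives the time, the measured TCP pose, the force and the opening at its end, in the units of the state.
- env.get_obs(): the state, without advancing time (a new reading comes with each control period).
- env.read_camera(name): name is "side" or "top"; returns a dict with "image" (480x640x3 uint8, blue, green, red), "fx", "fy", "cx", "cy" (pixels), "rvec" (rotation vector, rad) and "tvec" (3), from world to camera coordinates, as OpenCV has them. Camera axes: x right, y down, z forward; pixel columns grow to the right and rows downward; lengths in m; the calibration is good to about 2 mm. A picture is of the moment at which its call begins. There is no depth.
- env.sign_off(): hands the job in, once; it reports no verdict.
The state is a dict: "time_s": time; "qpos": joint angles; "joint_velocities": joint speeds; "effort": joint torques, N m; "tool_pos": TCP position; "tool_rot": TCP orientation; "force": force on the tool from outside, world axes, zero at the start; "wrist_torque": the same for the moment, N m; "grip_width": finger opening in m.
Only numpy, scipy, OpenCV 4.12 (cv2) and the standard library are available. Lean on these libraries where they do the work, as an engineer would, in place of code of your own. Each camera call takes 0.05 s, during which the arm holds its last target. There are 200 camera calls.

## Working session

There is one attempt and no reset: what is moved stays moved. The work goes in short steps, Python scripts to look and compute and a tool call to move; the robot and the scene stay as the last step left them, time stands still between calls to the robot, and variables do not carry over. Pictures are saved under pics/ and viewed, about 8 in all and at most 12, crops included, and the job is handed in when it is done.

Besides the shell and the picture viewer there is one more tool, called after "Call:" as name([rows], argument=value, ...), one row to a line, values as JSON. servo_tool: Moves the arm, as the interface text tells. Its arguments: {"type":"object","properties":{"plan":{"type":"array"},"force":{"type":"number"}},"required":["plan"]}

```bash
mkdir -p pics
cat > h.py <<'E'
import numpy as np,cv2
from scipy.spatial.transform import Rotation as Rn
from cell import env
def cam(n):
    c=env.read_camera(n);c['R']=cv2.Rodrigues(np.array(c['rvec'],float))[0];c['t']=np.array(c['tvec'],float).ravel();return c
def ray(c,u,v,z):
    o=-c['R'].T@c['t'];d=c['R'].T@np.array([(u-c['cx'])/c['fx'],(v-c['cy'])/c['fy'],1]);return o+d*(z-o[2])/d[2]
def proj(c,p):
    q=c['R']@np.array(p,float)+c['t'];return np.array([c['fx']*q[0]/q[2]+c['cx'],c['fy']*q[1]/q[2]+c['cy']])
def tri(c1,p1,c2,p2):
    A=[];b=[]
    for c,(u,v) in((c1,p1),(c2,p2)):
        o=-c['R'].T@c['t'];d=c['R'].T@np.array([(u-c['cx'])/c['fx'],(v-c['cy'])/c['fy'],1]);d/=np.linalg.norm(d)
        P=np.eye(3)-np.outer(d,d);A.append(P);b.append(P@o)
    return np.linalg.lstsq(np.vstack(A),np.hstack(b),rcond=None)[0]
E
python3 - <<'E'
from h import *
for n in('top','side'):
    c=cam(n);cv2.imwrite(f'pics/{n}0.png',c['image']);print(n,-c['R'].T@c['t'],c['fx'],c['R'][2])
print(env.get_obs())
E
```

```text
top [ 0.35481972 -0.00161412  1.0159778 ] 450.70966828755735 [ 0.15583919  0.02025303 -0.98757479]
side [ 0.99915675 -0.04651289  1.01380263] 491.01710100015066 [-0.47169694  0.05880169 -0.87979791]
{'time_s': 0.1, 'qpos': array([-72.01480224,  18.43339891,  -4.0148921 ,  83.16884815,
         1.29534908,  78.54138715,  -3.26002144]), 'joint_velocities': array([-0.02595151, -0.00153095, -0.02430566, -0.20473038,  0.02985116,
        0.04201891, -0.00377978]), 'effort': array([-1.18050102e-03, -4.92574561e+01, -4.06463323e-01, -3.13394880e+01,
       -6.41904655e-02,  3.95370182e-02,  7.61593446e-05]), 'tool_pos': array([0.19187171, 0.62050643, 0.22157863]), 'tool_rot': array([-1.79901617e+02,  6.10424631e-03,  1.62823864e+02]), 'force': array([-0.36953597,  0.22001232, -0.31831026]), 'wrist_torque': array([ 0.03944051,  0.00330796, -0.0289087 ]), 'grip_width': 0.08664028624029477}
```

View pics/top0.png

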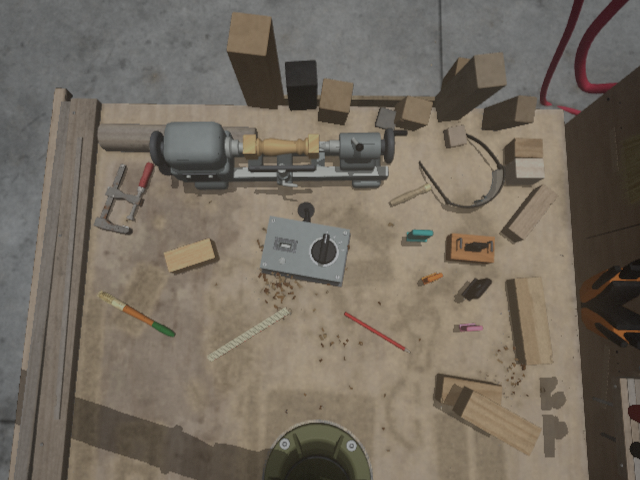

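View pics/side0.png

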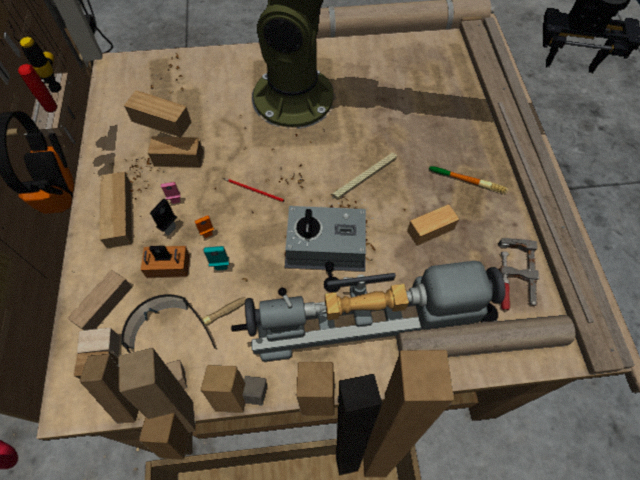

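The top view shows the box at (305,250) with its dial at (323,248) and key slot at (286,244). The wooden block is at (471,248). Candidates for the key are black in the block (475,246), larger black loose (477,289), teal (420,235), orange (432,278) and pink (468,328). I'd choose the black one in the block and will check it in a crop.

Run:
```python
from h import *
ct=cam('top');cs=cam('side')
def crop(c,x0,y0,w,h,W,H):
    return cv2.resize(c['image'][y0:y0+h,x0:x0+w],(W,H),interpolation=cv2.INTER_CUBIC)
a=crop(ct,430,225,70,85,400,486) ;b=crop(cs,135,190,70,85,400,486)
cv2.imwrite('pics/k1.png',np.hstack([a,b]))
a=crop(ct,255,210,100,80,400,320);b=crop(cs,280,200,100,80,400,320)
cv2.imwrite('pics/b1.png',np.hstack([a,b]))
```

```text
(no output)
```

View pics/k1.png

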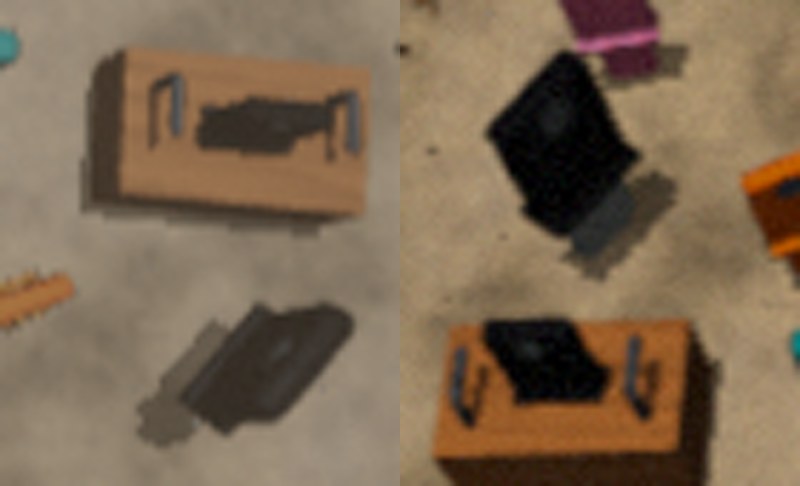

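View pics/b1.png

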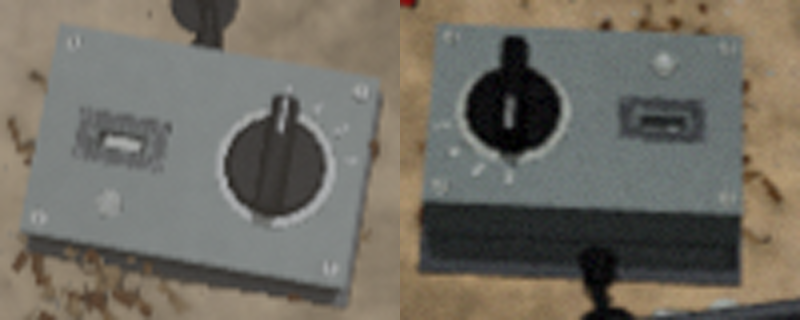

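The left crop shows the key in the block is the smaller of the two black ones, so that choice stands. The right crop shows the slot and dial clearly. Next I'll turn the corner pixels into poses.

Run:
```python
from h import *
ct=cam('top');cs=cam('side')
def s(p,k,o): return np.array(p,float)/k+np.array(o)-0.5+0.5/k
K=400/70
def rep(n,pt,ps,z):
    for c,P in((ct,pt),(cs,ps)):
        if P is None: continue
        W=np.array([ray(c,*p,z)[:2] for p in P]);m=W.mean(0)
        r=cv2.minAreaRect((W*1000).astype(np.float32));print(n,'ctr',m.round(4),'rect',np.round(r[0],1),np.round(r[1],1),round(r[2],2),
           'edges', [ (round(1000*float(np.linalg.norm(W[(i+1)%4]-W[i])),1), round(float(np.degrees(np.arctan2(*(W[(i+1)%4]-W[i])[::-1]))),1)) for i in range(4)])
rep('block',[s(p,K,(430,225)) for p in((128,48),(370,70),(363,215),(120,192))],[s((p[0]-400,p[1]),K,(135,190)) for p in((848-400,322),(690,322),(683,455),(435,455))],.044)
rep('box',[s(p,4,(255,210)) for p in((62,22),(385,78),(343,292),(22,232))],[s((p[0]-400,p[1]),4,(280,200)) for p in((435,22),(740,37),(742,213),(420,203))],.080)
for n,pt,ps,z in(('slot',(123,143),(662,120),.08),('skirt',(275,166),(513,112),.09)):
    a=s(pt,4,(255,210));b=s((ps[0]-400,ps[1]),4,(280,200))
    print(n,ray(ct,*a,z).round(4),ray(cs,*b,z).round(4),tri(ct,a,cs,b).round(4))
# key bow by dark mask in the side view
im=cs['image'][235:270,145:190];m=(im.max(2)<35).astype(np.uint8)
for C in cv2.findContours(m,0,2)[0]:
    if cv2.contourArea(C)>30: print('side key',(cv2.approxPolyDP(C,1.5,True)[:,0]+[145,235]).tolist())
```

```text
block ctr [ 0.4878 -0.3263] rect [ 487.8 -326.4] [91.6 55.5] 85.71 edges [(91.3, -94.2), (55.5, 175.0), (90.9, 85.7), (55.3, -4.6)]
block ctr [ 0.4903 -0.3267] rect [ 490.3 -326.7] [98.3 56.8] 83.86 edges [(93.8, 83.9), (57.0, -1.6), (93.8, -96.2), (57.0, 178.4)]
box ctr [0.4739 0.0338] rect [473.5  33.3] [173.4 114.4] 81.12 edges [(173.4, -98.9), (114.4, 169.6), (169.6, 80.7), (113.1, -8.5)]
box ctr [0.4767 0.0328] rect [476.6  33. ] [171.6 113.9] 81.33 edges [(170.9, 80.6), (110.1, -8.3), (171.6, -98.1), (113.9, 171.3)]
slot [0.4794 0.0756 0.08  ] [0.4834 0.0748 0.08  ] [0.4801 0.0759 0.0741]
skirt [ 0.4677 -0.0042  0.09  ] [ 0.4754 -0.006   0.09  ] [ 0.469  -0.0049  0.0787]
side key [[150, 247], [156, 259], [169, 259], [170, 254], [163, 246]]
```

Call:
servo_tool([
  [1,[-4,-0.4,0],[0,0,3.6]],
  [1,[-4,-0.4,0],[0,0,3.6]],
  [1,[-4,-0.4,0],[0,0,3.6]],
  [1,[-4,-0.4,0],[0,0,3.6]],
  [1,[-4,-0.4,0],[0,0,3.6]],
  [1,[-4,-0.4,0],[0,0,3.6]],
  [1,[-4,-0.4,0],[0,0,3.6]],
  [1,[-4,-0.4,0],[0,0,3.6]],
  [1,[-4,-0.4,0],[0,0,3.6]],
  [1,[-4,-0.4,0],[0,0,3.6]],
  [1,[-4,-0.4,0],[0,0,3.6]],
  [1,[-4,-0.4,0],[0,0,3.6]],
  [1,[-4,-0.4,0],[0,0,3.6]],
  [1,[-4,-0.4,0],[0,0,3.6]],
  [1,[-4,-0.4,0],[0,0,3.6]],
  [1,[-4,-0.4,0],[0,0,3.6]],
  [1,[-4,-0.4,0],[0,0,3.6]],
  [1,[-4,-0.4,0],[0,0,3.6]],
  [1,[-4,-0.4,0],[0,0,3.6]],
  [1,[-4,-0.4,0],[0,0,3.6]],
], force=20)

```text
time_s: 1.97
tool_pos: [0.5974, -0.0231, 0.2151]
tool_rot: [-179.9, -0.3, 88.8]
force: [1.1, -0.0, 0.4]
grip_width: 0.0875
```

Call:
servo_tool([
  [1,[-3.8,-1.3,0],[0,0,1]],
  [1,[-3.8,-1.3,0],[0,0,1]],
  [1,[-3.8,-1.3,0],[0,0,1]],
  [1,[-3.8,-1.3,0],[0,0,1]],
  [1,[-3.8,-1.3,0.5],[0,0,0]],
  [1,[-3.8,-1.3,0.5],[0,0,0]],
  [1,[-3.8,-1.3,0.5],[0,0,0]],
  [0.7,[-2,-0.7,0.5],[0,0,0]],
  [0.6,[0,0,0],[0,0,0]],
  [0.5,[0,0,0],[0,0,0]],
])

```text
time_s: 2.8
tool_pos: [0.4691, -0.3227, 0.1954]
tool_rot: [179.8, -0.0, 83.4]
force: [0.4, 1.2, -0.9]
grip_width: 0.0744
```

```bash
cat >> h.py <<'E'
def need(x,y,z,psi):
    o=env.get_obs();R=Rn.from_euler('xyz',o['tool_rot'],degrees=True);T=Rn.from_euler('xyz',[180,0,psi],degrees=True)
    print('t',round(o['time_s'],2),'pos',o['tool_pos'].round(4),'rot',o['tool_rot'].round(2),'F',o['force'].round(1),'w',round(o['grip_width'],4))
    print('shift cm',(R.inv().apply(np.array([x,y,z])-o['tool_pos'])*100).round(2),'turn',(R.inv()*T).as_rotvec(degrees=True).round(2),'j7',o['qpos'][6].round(1))
E
python3 - <<'E'
from h import *
need(.489,-.3265,.13,84.8)
c=cam('side');cv2.imwrite('pics/s2.png',cv2.resize(c['image'][170:300,80:260],(720,520),interpolation=cv2.INTER_CUBIC))
E
```

```text
t 2.8 pos [ 0.4691 -0.3227  0.1954] rot [ 1.7978e+02 -1.0000e-02  8.3440e+01] F [ 0.4  1.2 -0.9] w 0.0744
shift cm [-0.15  2.    6.55] turn [ 0.22 -0.01 -1.36] j7 32.0
```

View pics/s2.png

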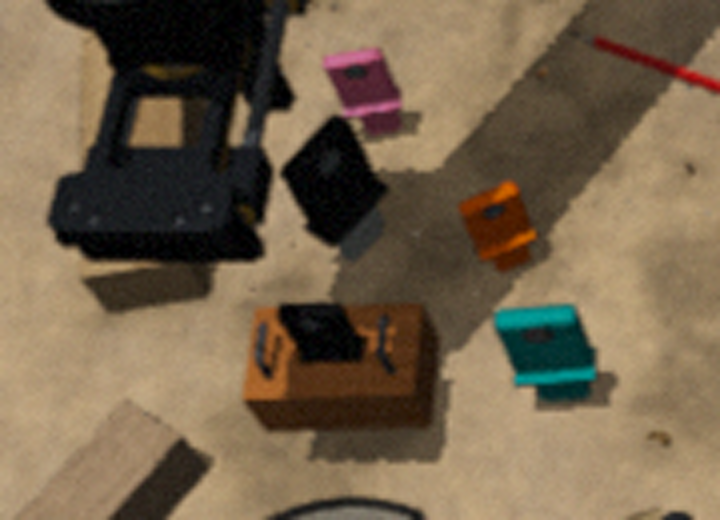

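Call:
servo_tool([
  [0.5,[-0.1,1,2],[0,0,-1.3]],
  [0.5,[-0.1,1,2.5],[0,0,0]],
  [0.5,[0,0,2],[0,0,0]],
  [0.5,[0,0,0],[0,0,0]],
  [0.5,[0,0,0],[0,0,0]],
])

```text
time_s: 3.27
tool_pos: [0.4977, -0.3184, 0.1308]
tool_rot: [179.4, -0.2, 85.6]
force: [0.4, -1.3, 0.1]
grip_width: 0.0451
```

Run:
```python
from h import *
need(.489,-.3265,.057,84.8)
c=cam('top');a=cv2.resize(c['image'][210:310,420:520],(400,400),interpolation=cv2.INTER_CUBIC)
c=cam('side');b=cv2.resize(c['image'][200:300,110:210],(400,400),interpolation=cv2.INTER_CUBIC)
cv2.imwrite('pics/s3.png',np.hstack([a,b]))
```

```text
t 3.27 pos [ 0.4977 -0.3184  0.1308] rot [179.41  -0.19  85.59] F [ 0.4 -1.3  0.1] w 0.0451
shift cm [-0.9  -0.88  7.37] turn [ 0.59 -0.19  0.79] j7 35.8
```

View pics/s3.png

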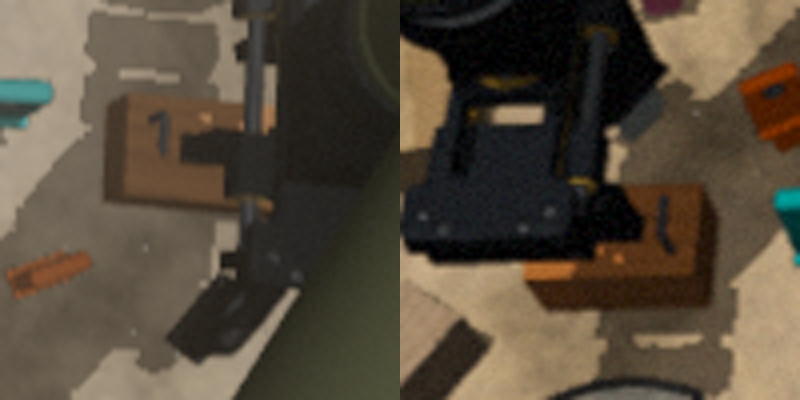

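Call:
servo_tool([
  [0.5,[-0.45,-0.4,0.8],[0.3,0,0.4]],
  [0.5,[-0.4,-0.4,0.8],[0.2,0,0.3]],
  [0.5,[0,0,0],[0,0,0]],
  [0.5,[0,0,0],[0,0,0]],
  [0.5,[0,0,0],[0,0,0]],
])

```text
time_s: 3.78
tool_pos: [0.49, -0.3279, 0.118]
tool_rot: [179.6, -0.1, 84.9]
force: [-0.1, 0.3, -0.0]
grip_width: 0.0436
```

Run:
```python
from h import *
need(.489,-.3265,.057,84.8)
```

```text
t 3.78 pos [ 0.49   -0.3279  0.118 ] rot [ 1.7957e+02 -1.1000e-01  8.4850e+01] F [-0.1  0.3 -0. ] w 0.0436
shift cm [ 0.12 -0.16  6.1 ] turn [ 0.43 -0.11  0.05] j7 36.7
```

Call:
servo_tool([
  [0.5,[0.1,-0.1,1],[0.3,0,0]],
  [0.5,[0,0,1],[0,0,0]],
  [0.5,[0,0,1],[0,0,0]],
  [0.5,[0,0,1],[0,0,0]],
  [0.5,[0,0,1],[0,0,0]],
  [0.5,[0,0,0.7],[0,0,0]],
  [0.5,[0,0,0],[0,0,0]],
  [0.5,[0,0,0],[0,0,0]],
  [0.5,[0,0,0],[0,0,0]],
])

```text
time_s: 4.53
tool_pos: [0.4882, -0.3261, 0.0533]
tool_rot: [-180.0, -0.2, 84.8]
force: [1.1, -0.8, 0.1]
grip_width: 0.0437
```

Run:
```python
from h import *
need(.489,-.3265,.057,84.8)
```

```text
t 4.53 pos [ 0.4882 -0.3261  0.0533] rot [-1.7996e+02 -1.7000e-01  8.4820e+01] F [ 1.1 -0.8  0.1] w 0.0437
shift cm [-0.04  0.08 -0.37] turn [-0.04 -0.17  0.02] j7 38.9
```

Call:
servo_tool([
  [0.35,[0,0.05,-0.3],[0,0,0]],
  [0.2,[0,0,0],[0,0,0]],
  [0.15,[0,0,0],[0,0,0]],
  [0.1,[0,0,0],[0,0,0]],
  [0,[0,0,0],[0,0,0]],
  [0,[0,0,0],[0,0,0]],
  [0,[0,0,0],[0,0,0]],
  [0,[0,0,0],[0,0,0]],
], force=20)

```text
time_s: 5.2
tool_pos: [0.4898, -0.3271, 0.059]
tool_rot: [179.8, -0.1, 84.8]
force: [-0.1, -0.0, -1.3]
grip_width: 0.0096
```

Run:
```python
from h import *
need(.489,-.3265,.057,84.8)
```

```text
t 5.2 pos [ 0.4898 -0.3271  0.059 ] rot [ 1.7985e+02 -1.1000e-01  8.4820e+01] F [-0.1 -0.  -1.3] w 0.0096
shift cm [ 0.05 -0.09  0.2 ] turn [ 0.15 -0.11  0.02] j7 38.8
```

Call:
servo_tool([
  [0,[0,0,-0.6],[0,0,0]],
  [0,[0,0,-1],[0,0,0]],
  [0,[0,0,-1],[0,0,0]],
  [0,[0,0,-1],[0,0,0]],
  [0,[0,0,-1.5],[0,0,0]],
  [0,[0,0,-2],[0,0,0]],
  [0,[0,0,-2],[0,0,0]],
  [0,[0,0,-2],[0,0,0]],
  [0,[0,0,-1],[0,0,0]],
  [0,[0,0,0],[0,0,0]],
  [0,[0,0,0],[0,0,0]],
])

```text
time_s: 6.12
tool_pos: [0.4901, -0.3281, 0.1937]
tool_rot: [179.5, -0.0, 84.8]
force: [1.0, -0.1, -1.9]
grip_width: 0.0099
```

Run:
```python
from h import *
need(.4818,.0745,.175,81.1)
```

```text
t 6.12 pos [ 0.4901 -0.3281  0.1937] rot [ 1.7951e+02 -4.0000e-02  8.4760e+01] F [ 1.  -0.1 -1.9] w 0.0099
shift cm [40.02 -4.52  1.86] turn [ 0.49 -0.06  3.66] j7 34.2
```

Call:
servo_tool([
  [0,[2,-0.3,0],[0,0,0.4]],
  [0,[3.5,-0.3,0],[0,0,0.4]],
  [0,[3.5,-0.3,0],[0,0,0.4]],
  [0,[3.5,-0.3,0],[0,0,0.4]],
  [0,[3.5,-0.3,0],[0,0,0.4]],
  [0,[3.5,-0.3,0],[0,0,0.4]],
  [0,[3.5,-0.3,0],[0,0,0.4]],
  [0,[3.5,-0.3,0],[0,0,0.4]],
  [0,[3.5,-0.3,0],[0,0,0.4]],
  [0,[3,-0.3,0],[0,0,0]],
  [0,[2,0,0],[0,0,0]],
  [0,[1,0,0],[0,0,0]],
  [0,[0,0,0],[0,0,0]],
  [0,[0,0,0],[0,0,0]],
  [0,[0,0,0],[0,0,0]],
])

```text
time_s: 7.37
tool_pos: [0.4968, 0.0448, 0.1766]
tool_rot: [-179.3, 0.5, 80.6]
force: [-0.3, -0.5, -0.9]
grip_width: 0.0097
```

Run:
```python
from h import *
need(.4818,.0745,.165,81.1)
```

```text
t 7.37 pos [0.4968 0.0448 0.1766] rot [-179.27    0.55   80.6 ] F [-0.3 -0.5 -0.9] w 0.0097
shift cm [ 2.7  -1.95  1.16] turn [-0.74  0.54 -0.51] j7 -17.1
```

Call:
servo_tool([
  [0,[0.9,-0.65,0],[-0.3,0.2,-0.2]],
  [0,[0.9,-0.65,0],[-0.3,0.2,-0.2]],
  [0,[0.8,-0.6,0],[0,0,0]],
  [0,[0,0,0],[0,0,0]],
  [0,[0,0,0],[0,0,0]],
  [0,[0,0,0],[0,0,0]],
])

```text
time_s: 7.87
tool_pos: [0.4803, 0.0706, 0.1765]
tool_rot: [-179.9, 0.1, 80.5]
force: [0.9, -0.1, -0.3]
grip_width: 0.01
```

Run:
```python
from h import *
need(.4818,.0745,.130,81.1)
for n in('top','side'):
    c=cam(n);p=proj(c,(.4818,.0745,.08)).astype(int);o=env.get_obs()['tool_pos'];print(n,p,'key blade tip expected',proj(c,o-[0,0,.045]).round(1))
    x,y=p-[50,55]
    I=cv2.resize(c['image'][y:y+100,x:x+100],(400,400),interpolation=cv2.INTER_CUBIC)
    cv2.imwrite(f'pics/_{n}.png',I);print(x,y)
cv2.imwrite('pics/s4.png',np.hstack([cv2.imread('pics/_top.png'),cv2.imread('pics/_side.png')]))
```

```text
t 7.87 pos [0.4803 0.0706 0.1765] rot [-1.7991e+02  1.4000e-01  8.0500e+01] F [ 0.9 -0.1 -0.3] w 0.01
shift cm [0.42 0.09 4.65] turn [-0.09  0.14 -0.6 ] j7 -21.1
top [285 244] key blade tip expected [286.  241.5]
235 189
side [344 229] key blade tip expected [344.1 216.6]
294 174
```

View pics/s4.png

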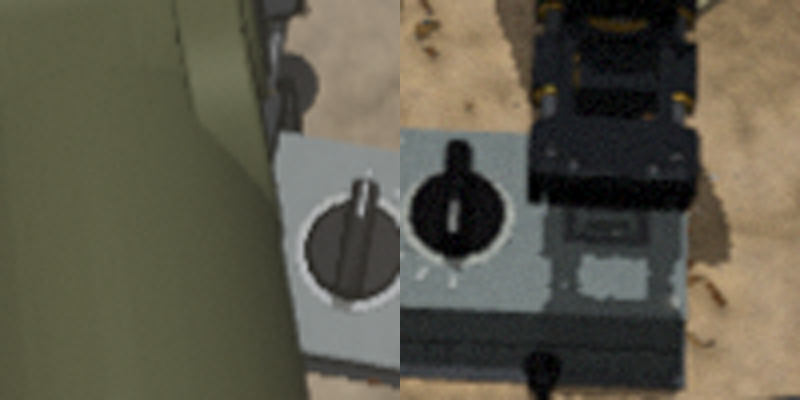

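The side view shows the slot at about (345,230), just below and in front of the gripper. The finger hides the blade, but the chamfer allows ±5 mm, so I'll go on measured offsets and watch the force.

Call:
servo_tool([
  [0,[0.4,0.1,1],[0,0.1,-0.5]],
  [0,[0,0,1],[0,0,0]],
  [0,[0,0,1],[0,0,0]],
  [0,[0,0,0.8],[0,0,0]],
  [0,[0,0,0],[0,0,0]],
  [0,[0,0,0],[0,0,0]],
  [0,[0,0,0],[0,0,0]],
])

```text
time_s: 8.55
tool_pos: [0.4816, 0.0728, 0.1325]
tool_rot: [-179.8, 0.2, 80.9]
force: [-0.2, -0.2, -0.6]
grip_width: 0.0102
```

Run:
```python
from h import *
need(.4818,.0745,.1225,81.1)
```

```text
t 8.55 pos [0.4816 0.0728 0.1325] rot [-179.76    0.18   80.91] F [-0.2 -0.2 -0.6] w 0.0102
shift cm [ 0.17 -0.01  1.  ] turn [-0.24  0.18 -0.19] j7 -20.0
```

Call:
servo_tool([
  [0,[0.15,0,0.4],[-0.2,0.2,-0.2]],
  [0,[0.05,0,0.4],[0,0,0]],
  [0,[0,0,0.3],[0,0,0]],
  [0,[0,0,0],[0,0,0]],
  [0,[0,0,0],[0,0,0]],
])

```text
time_s: 8.97
tool_pos: [0.4828, 0.0752, 0.1213]
tool_rot: [179.9, -0.1, 81.1]
force: [0.2, -0.2, -1.3]
grip_width: 0.0096
```

Run:
```python
from h import *
need(.4818,.0745,.095,81.1)
```

```text
t 8.97 pos [0.4828 0.0752 0.1213] rot [ 1.7991e+02 -9.0000e-02  8.1130e+01] F [ 0.2 -0.2 -1.3] w 0.0096
shift cm [-0.09 -0.09  2.63] turn [ 0.09 -0.09  0.03] j7 -19.6
```

Call:
servo_tool([
  [0,[-0.05,-0.05,0.3],[0,0,0]],
  [0,[0,0,0.3],[0,0,0]],
  [0,[0,0,0.3],[0,0,0]],
  [0,[0,0,0],[0,0,0]],
  [0,[0,0,0],[0,0,0]],
])

```text
time_s: 9.38
tool_pos: [0.4824, 0.0748, 0.1118]
tool_rot: [179.9, -0.1, 81.1]
force: [0.4, -0.1, -0.5]
grip_width: 0.0097
```

Run:
```python
from h import *
need(.4818,.0745,.095,81.1)
print(env.get_obs()['wrist_torque'])
```

```text
t 9.38 pos [0.4824 0.0748 0.1118] rot [ 1.7988e+02 -1.2000e-01  8.1130e+01] F [ 0.4 -0.1 -0.5] w 0.0097
shift cm [-0.04 -0.06  1.67] turn [ 0.12 -0.12  0.03] j7 -19.3
[-0.06150611  0.09930743 -0.03067616]
```

Call:
servo_tool([
  [0,[0,0,0.3],[0,0,0]],
  [0,[0,0,0.3],[0,0,0]],
  [0,[0,0,0.3],[0,0,0]],
  [0,[0,0,0.3],[0,0,0]],
  [0,[0,0,0.2],[0,0,0]],
  [0,[0,0,0],[0,0,0]],
  [0,[0,0,0],[0,0,0]],
])

```text
time_s: 9.97
tool_pos: [0.4825, 0.0749, 0.0961]
tool_rot: [179.9, -0.1, 81.1]
force: [-1.0, -0.2, -1.1]
grip_width: 0.0099
```

Run:
```python
from h import *
need(.4818,.0745,.095,81.1)
print(env.get_obs()['wrist_torque'])
```

```text
t 9.97 pos [0.4825 0.0749 0.0961] rot [ 1.7988e+02 -1.1000e-01  8.1130e+01] F [-1.  -0.2 -1.1] w 0.0099
shift cm [-0.05 -0.06  0.11] turn [ 0.12 -0.11  0.03] j7 -18.9
[-0.11608289  0.09975234 -0.01002504]
```

Near home; a gentle push until the shoulder meets the face.

Call:
servo_tool([
  [0,[0,0,0.15],[0,0,0]],
  [0,[0,0,0.15],[0,0,0]],
  [0,[0,0,0.15],[0,0,0]],
  [0,[0,0,0.15],[0,0,0]],
  [0,[0,0,0.1],[0,0,0]],
])

```text
time_s: 10.38
tool_pos: [0.4827, 0.0749, 0.0949]
tool_rot: [180.0, -0.2, 81.1]
force: [-2.2, -0.6, 3.2]
grip_width: 0.0097
```

Run:
```python
from h import *
need(.4818,.0745,.095,81.1)
print(env.get_obs()['wrist_torque'])
```

```text
t 10.38 pos [0.4827 0.0749 0.0949] rot [179.98  -0.21  81.12] F [-2.2 -0.6  3.2] w 0.0097
shift cm [-0.05 -0.08 -0.01] turn [ 0.02 -0.21  0.02] j7 -18.7
[-0.21071516  0.49064084 -0.01081433]
```

Call:
servo_tool([
  [0,[0,0,0.4],[0,0,0]],
  [0,[0,0,0.4],[0,0,0]],
  [0,[0,0,0],[0,0,0]],
  [0.4,[0,0,0],[0,0,0]],
  [0.4,[0,0,0],[0,0,0]],
  [0.4,[0,0,0],[0,0,0]],
  [0.4,[0,0,0],[0,0,0]],
  [0.4,[0,0,-0.5],[0,0,0]],
  [0.4,[0,0,-1],[0,0,0]],
  [0.4,[0,0,-2],[0,0,0]],
  [0.4,[0,0,-3],[0,0,0]],
  [0.4,[0,0,-3],[0,0,0]],
  [0.4,[0,0,-1],[0,0,0]],
  [0.4,[0,0,0],[0,0,0]],
  [0.4,[0,0,0],[0,0,0]],
])

```text
time_s: 11.63
tool_pos: [0.4831, 0.0743, 0.2063]
tool_rot: [-180.0, -0.4, 81.1]
force: [0.7, 0.2, 0.6]
grip_width: 0.0346
```

Run:
```python
from h import *
need(.4691,-.0065,.19,171.1)
```

```text
t 11.63 pos [0.4831 0.0743 0.2063] rot [-179.98   -0.36   81.07] F [0.7 0.2 0.6] w 0.0346
shift cm [-8.21 -0.13  1.58] turn [  0.27  -0.3  -90.03] j7 -20.8
```

Call:
servo_tool([
  [0.4,[-2,0,0],[0,0,0]],
  [0.4,[-3,0,0],[0,0,0]],
  [0.4,[-2,0,0],[0,0,0]],
  [0.4,[-1,0,0],[0,0,0]],
  [0.4,[0,0,0],[0,0,-6]],
  [0.4,[0,0,0],[0,0,-7]],
  [0.4,[0,0,0],[0,0,-7]],
  [0.4,[0,0,0],[0,0,-7]],
  [0.4,[0,0,0],[0,0,-7]],
  [0.4,[0,0,0],[0,0,-7]],
  [0.4,[0,0,0],[0,0,-7]],
  [0.4,[0,0,0],[0,0,-7]],
  [0.4,[0,0,0],[0,0,-7]],
  [0.4,[0,0,0],[0,0,-7]],
  [0.4,[0,0,0],[0,0,-7]],
  [0.4,[0,0,0],[0,0,-7]],
  [0.4,[0,0,0],[0,0,0]],
  [0.4,[0,0,0],[0,0,0]],
])

```text
time_s: 13.13
tool_pos: [0.4586, -0.0029, 0.1835]
tool_rot: [-179.6, -1.8, 166.4]
force: [-0.3, -0.5, -0.8]
grip_width: 0.0349
```

Run:
```python
from h import *
need(.4691,-.0065,.15,171.1)
c=cam('side');I=cv2.resize(c['image'][185:285,270:390],(600,500),interpolation=cv2.INTER_CUBIC)
cv2.imwrite('pics/s5.png',I)
for p in((.4818,.0745,.084),(.4818,.0745,.13),(.4691,-.0065,.12)): print((proj(c,p)-[270,185])*5)
```

```text
t 13.13 pos [ 0.4586 -0.0029  0.1835] rot [-179.6    -1.81  166.42] F [-0.3 -0.5 -0.8] w 0.0349
shift cm [-1.21 -0.08  3.31] turn [-0.32 -1.83 -4.67] j7 72.2
[374.93841826 215.52818421]
[380.81543904 161.36036799]
[185.75508414 165.33928845]
```

View pics/s5.png

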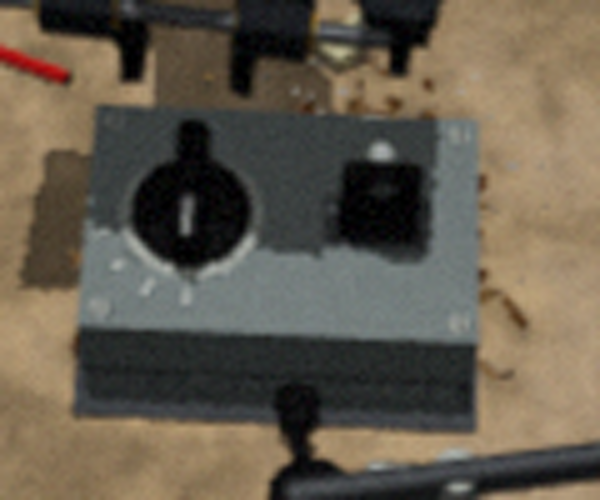

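The side view shows the key standing in the slot with its bow top at about (380,162), where I predicted the home position. The dial bar top is centred near (189,168), matching my (186,165).

Call:
servo_tool([
  [0.45,[-0.6,0,0.6],[-0.2,-1,-2.4]],
  [0.45,[-0.6,0,0.6],[0,-0.8,-2.2]],
  [0.45,[0,0,0.5],[0,0,0]],
  [0.45,[0,0,0],[0,0,0]],
  [0.45,[0,0,0],[0,0,0]],
])

```text
time_s: 13.6
tool_pos: [0.4694, -0.0048, 0.1641]
tool_rot: [-179.8, -0.1, 170.5]
force: [0.4, -0.8, 0.2]
grip_width: 0.0393
```

Run:
```python
from h import *
need(.4691,-.0065,.093,171.1)
```

```text
t 13.6 pos [ 0.4694 -0.0048  0.1641] rot [-1.7984e+02 -1.2000e-01  1.7049e+02] F [ 0.4 -0.8  0.2] w 0.0393
shift cm [-0.01 -0.15  7.11] turn [-0.16 -0.12 -0.61] j7 76.7
```

Call:
servo_tool([
  [0.45,[0,-0.1,1],[-0.2,-0.1,-0.4]],
  [0.45,[0,-0.05,1],[0,0,-0.2]],
  [0.45,[0,0,1],[0,0,0]],
  [0.45,[0,0,1],[0,0,0]],
  [0.45,[0,0,1],[0,0,0]],
  [0.45,[0,0,0.8],[0,0,0]],
  [0.45,[0,0,0.4],[0,0,0]],
  [0.45,[0,0,0],[0,0,0]],
  [0.45,[0,0,0],[0,0,0]],
])

```text
time_s: 14.35
tool_pos: [0.4674, -0.0065, 0.0942]
tool_rot: [-180.0, -0.2, 170.9]
force: [-0.0, -0.1, 0.3]
grip_width: 0.0393
```

Run:
```python
from h import *
need(.4691,-.0065,.095,171.1)
```

```text
t 14.35 pos [ 0.4674 -0.0065  0.0942] rot [-179.99   -0.21  170.89] F [-0.  -0.1  0.3] w 0.0393
shift cm [-0.16  0.03 -0.08] turn [-0.01 -0.21 -0.21] j7 79.9
```

Call:
servo_tool([
  [0.3,[-0.15,0,0],[0,-0.2,0]],
  [0.2,[0,0,0],[0,0,0]],
  [0,[0,0,0],[0,0,0]],
  [0,[0,0,0],[0,0,0]],
  [0,[0,0,0],[0,0,0]],
  [0,[0,0,0],[0,0,0]],
], force=50)

```text
time_s: 14.85
tool_pos: [0.4707, -0.0047, 0.0956]
tool_rot: [179.8, 0.2, 170.9]
force: [1.2, -2.5, -1.4]
grip_width: 0.0136
```

Run:
```python
from h import *
need(.4691,-.0065,.095,171.1);print(env.get_obs()['wrist_torque'])
```

```text
t 14.85 pos [ 0.4707 -0.0047  0.0956] rot [179.79   0.19 170.94] F [ 1.2 -2.5 -1.4] w 0.0136
shift cm [ 0.13 -0.2   0.06] turn [ 0.21  0.19 -0.16] j7 79.8
[-0.68451945 -0.04387472 -0.03322305]
```

Call:
servo_tool([
  [0,[0,0,0],[0,0,3]],
  [0,[0,0,0],[0,0,4]],
  [0,[0,0,0],[0,0,4]],
  [0,[0,0,0],[0,0,4]],
  [0,[0,0,0],[0,0,4]],
  [0,[0,0,0],[0,0,4]],
])

```text
time_s: 15.35
tool_pos: [0.4705, -0.0056, 0.0956]
tool_rot: [179.8, 0.2, 147.1]
force: [0.2, 0.3, -0.9]
grip_width: 0.0132
```

Run:
```python
from h import *
need(.4695,-.0047,.095,95);print(env.get_obs()['wrist_torque'])
```

```text
t 15.35 pos [ 0.4705 -0.0056  0.0956] rot [1.7981e+02 1.6000e-01 1.4711e+02] F [ 0.2  0.3 -0.9] w 0.0132
shift cm [0.13 0.02 0.06] turn [ 0.25  0.06 52.12] j7 56.0
[-0.01079647  0.00215956  0.02879194]
```

Call:
servo_tool([
  [0,[0,0,0],[0,0,4]],
  [0,[0,0,0],[0,0,4]],
  [0,[0,0,0],[0,0,4]],
  [0,[0,0,0],[0,0,4]],
  [0,[0,0,0],[0,0,4]],
  [0,[0,0,0],[0,0,4]],
  [0,[0,0,0],[0,0,2]],
])

```text
time_s: 15.93
tool_pos: [0.4698, -0.0062, 0.0956]
tool_rot: [179.8, 0.1, 120.0]
force: [1.7, 1.5, -1.5]
grip_width: 0.0138
```

Run:
```python
from h import *
need(.4695,-.0047,.095,95);print(env.get_obs()['wrist_torque'])
```

```text
t 15.93 pos [ 0.4698 -0.0062  0.0956] rot [1.7984e+02 1.3000e-01 1.1998e+02] F [ 1.7  1.5 -1.5] w 0.0138
shift cm [0.14 0.05 0.06] turn [ 0.19  0.09 24.98] j7 28.8
[-0.06270576 -0.00027215  0.14317435]
```

Call:
servo_tool([
  [0,[0,0,0],[0,0,4]],
  [0,[0,0,0],[0,0,4]],
  [0,[0,0,0],[0,0,4]],
  [0,[0,0,0],[0,0,4]],
  [0,[0,0,0],[0,0,4]],
  [0,[0,0,0],[0,0,3]],
  [0,[0,0,0],[0,0,2]],
  [0,[0,0,0],[0,0,0]],
])

```text
time_s: 16.6
tool_pos: [0.469, -0.0064, 0.0956]
tool_rot: [179.9, 0.1, 93.9]
force: [0.1, 0.3, -1.4]
grip_width: 0.0135
```

Run:
```python
from h import *
need(.4695,-.0047,.095,95);print(env.get_obs()['wrist_torque'])
```

```text
t 16.6 pos [ 0.469  -0.0064  0.0956] rot [1.7986e+02 1.4000e-01 9.3920e+01] F [ 0.1  0.3 -1.4] w 0.0135
shift cm [0.17 0.06 0.06] turn [ 0.14  0.14 -1.08] j7 2.6
[-0.07136783  0.00535364  0.19061739]
```

Call:
servo_tool([
  [0,[0,0,0],[0,0,0]],
  [0,[0,0,0],[0,0,0]],
  [0,[0,0,0],[0,0,0]],
  [0,[0,0,0],[0,0,0]],
  [0,[0,0,0],[0,0,0]],
  [0,[0,0,0],[0,0,0]],
  [0,[0,0,0],[0,0,0]],
  [0,[0,0,0],[0,0,0]],
])

```text
time_s: 17.27
tool_pos: [0.469, -0.0064, 0.0956]
tool_rot: [179.9, 0.2, 94.2]
force: [0.7, 0.6, -0.9]
grip_width: 0.0135
```

Run:
```python
from h import *
need(.4695,-.0047,.095,95);print(env.get_obs()['wrist_torque'])
c=cam('side');a=c['image'][185:285,270:390];b=c['image'][170:300,80:236]
cv2.imwrite('pics/s6.png',np.hstack([cv2.resize(x,(400,333),interpolation=cv2.INTER_CUBIC) for x in(a,b)]))
print((proj(c,(.4818,.0745,.13))-[270,185])*3.333)
```

```text
t 17.27 pos [ 0.469  -0.0064  0.0956] rot [1.7985e+02 1.6000e-01 9.4220e+01] F [ 0.7  0.6 -0.9] w 0.0135
shift cm [0.17 0.06 0.06] turn [ 0.15  0.16 -0.78] j7 2.9
[ 0.02051603 -0.00297357  0.12622317]
[253.85157166 107.5628213 ]
```

View pics/s6.png

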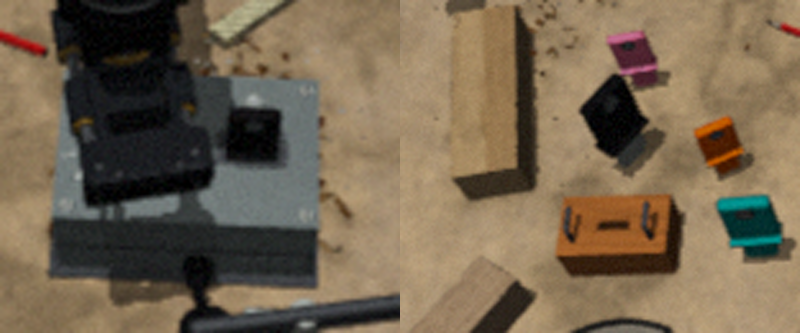

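Key is home, the block is empty, and nothing else has moved. The pose creeps back slightly when idle, so I'll finish on a row that keeps pushing clockwise.

Call:
servo_tool([
  [0,[0,0,0],[0,0,1.5]],
  [0,[0,0,0],[0,0,1.5]],
])

```text
time_s: 17.48
tool_pos: [0.4689, -0.0064, 0.0956]
tool_rot: [179.9, 0.2, 91.1]
force: [0.7, -0.3, -1.1]
grip_width: 0.0138
```

Run:
```python
from h import *
for i in range(4):
    o=env.get_obs();print(o['time_s'],o['tool_rot'].round(2),o['wrist_torque'].round(3),o['force'].round(1))
    env.read_camera('side');env.read_camera('side')
```

```text
17.4833 [1.7986e+02 1.5000e-01 9.1150e+01] [-0.042  0.022  0.227] [ 0.7 -0.3 -1.1]
17.5833 [1.7986e+02 1.5000e-01 9.1210e+01] [-0.009  0.03   0.177] [ 0.5 -0.1 -1.8]
17.6833 [1.7985e+02 1.5000e-01 9.1250e+01] [-0.035  0.056  0.181] [ 1.  -0.6 -1.4]
17.7833 [1.7986e+02 1.5000e-01 9.1240e+01] [0.023 0.091 0.255] [ 0.7  1.7 -2. ]
```

```bash
python3 -c "
from h import *
print(env.sign_off());o=env.get_obs();print(o['time_s'],o['tool_rot'].round(2),o['wrist_torque'].round(3))"
```

```text
the job is handed in; nothing more can be done
None
the job is handed in; nothing more can be done
```

I took the smaller black key from its block, pushed it home in the box's slot and let go of it. I then turned the dial clockwise through its first two clicks to the third position and handed in at about 18 s, still gripping it at 50 N.

**Key:** the shoulder met the top face with the blade's lower end at about z 0.050, which is the home depth. After I let go, the side view showed the key standing where a key at home should be.

**Dial:** the tool turned 79.7° from off, against 75° for the third click and 80.2° for the end stop. It stayed at that angle over the last 0.3 s, with a steady 0.18–0.25 N m of spring torque against it, close to the expected 0.2. The gripper hid the bar, so the dial angle comes from the tool's turn and torque and was not seen directly.

**Disagreements:**
- On closing, the grip pulled the tool about 2 mm to the left of where I had placed the dial's axis, within the bar's self-centring.
- With no turning command, the hold crept back 0.3° and its torque fell to 0.13 N m. I added 3° of turn before handing in.

**Bystanders:** the last side picture covered the box, the key block and the other keys, none of which had been disturbed. I did not check the rest of the bench again at the end.

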